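Shut down the bench power unit and snap the cover onto its bare terminal

ROBOT

A 7-joint arm with a two-finger parallel gripper is mounted at the origin on the work surface. World frame = base frame: x ahead of the robot, y to its left, z up, the work surface at z = 0. Lengths are in m, angles in rad, forces in N, time in s.
With the tool pointing down it reaches from about 0.4 to 0.9 m from the base axis. Payload 5.5 kg.
Tool frame: the origin (TCP) lies between the finger pads; the fingertips stand 8 mm ahead of it and the grasp point (between the pads) lies 11 mm behind it (arm.tips_ahead is the distance from the TCP to the fingertips, in m); y points along the fingers, x is the direction in which the jaws open and shut, and the axes are right-handed (so a half turn about y gives the same grasp; the last joint's range is limited). The gripper opens to 85 mm and grips with 20 to 120 N. Pads are 22 mm wide; open, the fingers measure 114 mm over their backs; the gripper's body (76 mm by 85 mm) begins 54 mm behind the grasp point. The pads swing forward as they close: fully open they stand 13 mm farther back than shut.
Start: joints at [-1.057, 0.501, -0.427, 1.55, 0.221, 1.138, -0.21], TCP at [0.161, 0.63, 0.239] pointing down, gripper open.
Joint ranges: [-2.88, 2.88], [-0.31, 2.03], [-1.54, 1.56], [0.2, 2.42], [-1.41, 4.55], [0.19, 2.02], [-2.57, 2.57]. Speed limits (rad/s): [2.57, 2.57, 3.14, 3.14, 3.14, 3.14, 3.14].

INTERFACE

Orientations are given as a rotation vector (axis times angle).
In Python, from rig import arm gives the robot as it stands.
- The arm moves only by the tool arm_command, never from a script. Its argument "commands" is a list of rows, each a list of 3 entries, a list of its own where there are three numbers: the shift along the tool's x, y, z in m, then the turn about the tool's y in rad, then the closure, from -1 (fully open) to 1 (shut). In form: [[[x, y, z], roll, gripper], ...]. A call has 1 to 12 rows; each row shifts and turns the pose as measured when the row begins, along the tool's axes as they then stand; what a row does not reach is not made up. A row lasts 1/12 s, in which the tool goes at most 41.7 mm and 7.16 degrees, less where a joint would pass 70% of its speed; a pose out of reach is approached as far as the arm can. A call with a gripper value outside its range is refused whole. The fingers move at their own pace and stop on an object; the grip force is fixed at half the most. Time passes only in rows, so rows that do not move let the fingers close. It gives the time, the measured TCP pose, the force and the opening at its end, in the units of the state.
- arm.sense(): the state, without advancing time (a new reading comes with each control period).
- arm.read_camera(name): name is "scene" or "top"; returns a dict with "image" (420x560x3 uint8, red, green, blue), "range_z" (420x560 float32, m along the optical axis (not along the pixel's ray), 0 where there is no reading), "camera_matrix" (3x3 intrinsics, pixels), "pose" (4x4, takes a point from camera to world coordinates). Camera axes: x right, y up, looking along -z (the intrinsics and any distortion apply to the point x, -y, -z); pixel columns grow to the right and rows downward; lengths in m; the calibration is good to about 2 mm. A picture is of the moment at which its call begins.
- arm.sign_off(): hands the job in, once; it reports no verdict.
Trained networks look in a picture, given as the dict that the camera call returned (one of the last four; its "shot" number tells which), for a name from the list of things; names that differ only in an ending like _2 or _b are one class to them, and where a whole thing is asked for, a point or a joint stands for the part that bears it (a point fixed in the world has none). Each returns a list of dicts, best first, with "score" (0 to 1); they miss things now and then, are a little off and sometimes report something else, mostly with a low value. They report only what shows in the picture. A call takes as long as a camera call. They do not tell look-alikes from the thing itself.
- arm.boxes_of(thing, picture): "box" ([left, top, right, bottom] in pixels, round what is visible of it).
- arm.outline_of(thing, picture): "mask" (420x560 bool, what is visible of it) and "box" ([left, top, right, bottom] in pixels, round what is visible of it).
- arm.pinpoint(thing, picture): "location" ([column, row] in pixels: a listed point, or the origin of a listed thing).
The state is a dict: "time": time; "joint_positions": joint angles; "joint_vel": joint speeds; "joint_efforts": joint torques, N m; "ee_pos": TCP position; "tcp_rot": TCP orientation; "ft_force": force on the tool from outside, world axes, zero at the start; "torque": the same for the moment, N m; "opening": finger opening in m.
Only numpy, scipy, OpenCV 4.12 (cv2) and the standard library are available. Lean on these libraries where they do the work, as an engineer would, in place of code of your own. Each camera call takes 0.05 s, during which the arm holds its last target. There are 200 camera calls.

TASK

Shut the bench power unit down by pressing its round key, then its square key, then its bar-shaped key, each fully down and let up again before the next. Then take the loose black snap cap, set it over the unit's bare brass terminal stud and press it down until it clicks, keep pressing past the click until it sits fully home on its seat, and finish while you are still holding it pressed down firmly. Do not knock the other things on the bench about.

Things in the scene. Friction and masses are not known exactly. Their poses are not given: they have to be found in the camera images.
- unit_top (a point): Centre of the flat top of the power unit, a fixed grey box 200 x 280 x 60 mm high. Its x axis points from the keys to the terminals, z up. Three white keys in a row along its y, 55 mm to -x, 75 mm apart (in changing order); two terminals 45 mm to +x, 140 mm apart (either may be the bare one; the other wears a fixed cap of the same kind and is not listed).
- key_round_top (a point): The round white key, 28 mm across, in a 38 mm square grey collar that stands 8 mm above the unit's top. The point is the centre of the key's upper face, 22 mm above the unit's top when the key is up and 16 mm when it is fully down.
- key_square_top (a point): The square white key, 25 x 25 mm, in a 38 mm square grey collar that stands 8 mm above the unit's top. The point is the centre of the key's upper face, 22 mm above the unit's top when the key is up and 16 mm when it is fully down.
- key_bar_top (a point): The narrow bar-shaped white key, 36 mm long (along the unit's x) and 12 mm wide, in a 44 x 26 mm grey collar that stands 8 mm above the unit's top. The point is the centre of the key's upper face, 22 mm above the unit's top when the key is up and 16 mm when it is fully down.
- key_round (a joint): Travel of the round key: 0 up, 0.006 m fully down. It springs back by itself; it starts to move at about 1.5 N and is fully down at about 5 N.
- key_square (a joint): Travel of the square key: 0 up, 0.006 m fully down. It springs back by itself; it starts to move at about 1.5 N and is fully down at about 5 N.
- key_bar (a joint): Travel of the bar key: 0 up, 0.006 m fully down. It springs back by itself; it starts to move at about 1.5 N and is fully down at about 5 N.
- stud: The bare terminal, fixed on the unit: origin at the centre of its underside, on the unit's top, z up. A round grey seat 48 mm across, 12 mm high; on it an upright brass pin 17 mm thick whose tapered tip (8 mm across) ends 46 mm above the origin. Three sprung steel balls bulge 4 mm out of the pin, 23 mm above the origin.
- cap: The loose black ribbed snap cap, a round cup 42 mm across and 42 mm high, open end down; origin at the centre of its open rim, z towards its closed top. 30 to 65 g. Inside, a lip at the mouth 4 mm high and 21 mm wide; above it the space is 30 mm wide and ends 37 mm from the rim. Seated, its origin is 12 mm above the stud's origin. Round: any yaw fits.
- cap_center (a point): Centre of the cap, half-way up (21 mm above its rim): the place to grip it. Pushed on, it goes freely until its rim is about 16 mm above the seat; the balls then resist, at most about 8 to 11 N, near 13 mm above the seat; then the resistance drops away, and over the last 8 mm the balls pull the cap down with up to 9 N, until the rim meets the hard seat.
- tape_roll: Bystander: roll of dark tape lying flat, 70 mm across, 30 mm high; origin at the centre of its underside.
- jar: Bystander: clear jar with a white lid, 60 mm across, 90 mm high; origin at the centre of its underside.
- wood_block: Bystander: upright wooden block 50 x 55 x 100 mm with a small cord loop on top; origin at the centre of its underside.
- screwdriver: Bystander: screwdriver lying on the bench.
- mug: Bystander: white mug, 76 mm across, 85 mm high; origin at the centre of its underside.
Things that resemble listed ones, but are neither listed nor needed, are in the scene too. What is shaped like the cap but blue or green is not meant.

How it is judged:
On the way, in this order (a step that is already met when the one before it is completed fails the run):
1. the round key is fully down and the other keys are up (value of joint key_round above 0.0045 m and value of joint each of key_square, key_bar below 0.0015 m), for 0.04 s.
2. the square key is fully down and the other keys are up (value of joint key_square above 0.0045 m and value of joint each of key_round, key_bar below 0.0015 m), for 0.04 s.
3. the bar key is fully down and the other keys are up (value of joint key_bar above 0.0045 m and value of joint each of key_round, key_square below 0.0015 m), for 0.04 s.
4. the keys are up again and the cap has clicked onto the bare stud and sits on its seat (z of cap in the frame of stud between 0.009 and 0.0145 m and horizontal distance between cap and stud below 0.004 m and angle between cap's own z axis and vertical below 0.1 rad and value of joint each of key_round, key_square, key_bar below 0.0015 m), for 0.1 s.
At the end, for the whole second after the job is handed in: The cap is on the bare stud, upright (within 0.1 rad), centred within 4 mm, its rim within 2.5 mm of the seat, and the robot is touching it and pressing it on the stud with more than 5 N through the last second; all keys are up (all of step 4 and contact force between cap and stud above 5 N and contact force between any of the fingers, the arm and cap above 2 N); the arm keeps its last pose, push and grip.
It fails at once if two keys are down together (value of joint each of key_round, key_square above 0.003 m or value of joint each of key_round, key_bar above 0.003 m or value of joint each of key_square, key_bar above 0.003 m).
It fails at once if a bystander is knocked more than 30 mm from its place (distance of any of tape_roll, jar, wood_block, screwdriver, mug from where it was at the start of the episode above 0.03 m).
It also fails if it takes over 66 s, if anything falls off the work surface, if the arm or the gripper's body presses on something with over 40 N, if the wrist force passes 120 N, or if a joint passes its speed limit or range.

## Working session

There is one attempt and no reset: what is moved stays moved. The work goes in short steps, Python scripts to look and compute and a tool call to move; the robot and the scene stay as the last step left them, time stands still between calls to the robot, and variables do not carry over. Pictures are saved under pics/ and viewed, about 8 in all and at most 12, crops included, and the job is handed in when it is done.

Besides the shell and the picture viewer there is one more tool, called after "Call:" by a JSON object that holds its "op" and its "data", one argument or row to a line. arm_command: Moves the arm, as the interface text tells. Its arguments: {"type":"object","properties":{"commands":{"type":"array","items":{"type":"array"}}},"required":["commands"]}

```bash
mkdir -p pics; cat > h.py <<'E'
import numpy as np, cv2
from rig import arm
from scipy.spatial.transform import Rotation as R
def world(p,u,v,z=None,r=2):
    K=p["camera_matrix"];T=p["pose"];u0=int(round(u));v0=int(round(v))
    if z is None:
        w=p["range_z"][max(v0-r,0):v0+r+1,max(u0-r,0):u0+r+1];w=w[w>0]
        d=np.median(w) if w.size else np.nan
    x=(u-K[0,2])/K[0,0];y=(v-K[1,2])/K[1,1]
    ray=np.array([x,-y,-1.])
    if z is not None:
        rw=T[:3,:3]@ray; d=(z-T[2,3])/rw[2]
    return (T@np.append(ray*d,1))[:3]
def cloud(p):
    K=p["camera_matrix"];T=p["pose"];d=p["range_z"]
    v,u=np.mgrid[:d.shape[0],:d.shape[1]]
    c=np.stack([(u-K[0,2])/K[0,0]*d,-(v-K[1,2])/K[1,1]*d,-d],-1)
    w=c@T[:3,:3].T+T[:3,3]; w[d<=0]=np.nan
    return w
def save(p,n): cv2.imwrite(f"pics/{n}.png",p["image"][:,:,::-1])
E
python3 - <<'E'
from h import *
np.set_printoptions(precision=4,suppress=True)
s=arm.sense(); print(s["ee_pos"],s["tcp_rot"],s["opening"],s["ft_force"],s["time"])
print(R.from_rotvec(s["tcp_rot"]).as_matrix())
for c in("top","scene"):
    p=arm.read_camera(c);save(p,c+"0");print(c,p["pose"][:3,3])
    for n in("unit_top","key_round_top","key_square_top","key_bar_top","stud","cap_center","tape_roll","jar","wood_block","screwdriver","mug"):
        for d in arm.pinpoint(n,p)[:3]:
            print(n,round(d["score"],2),np.round(d["location"],1),world(p,*d["location"]))
E
```

```text
[0.1612 0.629  0.2383] [-1.3186 -1.0214  1.024 ] 0.08546223436478967 [-0.9406  0.0663 -1.0287] 0.0
[[ 0.2481 -0.0006 -0.9687]
 [ 0.9687 -0.0018  0.2481]
 [-0.0019 -1.      0.0001]]
top [0.4665 0.0391 1.4195]
unit_top 0.76 [219.  181.1] [0.5969 0.1994 0.0589]
unit_top 0.59 [437.  168.9] [ 0.6407 -0.3701  0.0946]
unit_top 0.47 [406.1 199.2] [ 0.5634 -0.3046  0.0411]
key_round_top 0.44 [216.9 201.6] [0.541  0.2012 0.0754]
key_round_top 0.26 [222.2 183.3] [0.5913 0.1907 0.0587]
key_square_top 0.72 [406.7 197.4] [ 0.5683 -0.306   0.0414]
key_square_top 0.58 [250.2 201.7] [0.5431 0.1134 0.0757]
key_bar_top 0.4 [191.4 204.8] [0.5306 0.2681 0.0762]
stud 0.63 [244.  169.5] [0.6272 0.132  0.0817]
cap_center 0.78 [392.5 227.7] [ 0.4857 -0.2695  0.0397]
cap_center 0.67 [404.6 200.3] [ 0.5603 -0.3006  0.041 ]
cap_center 0.55 [444.6 208.2] [ 0.5421 -0.4087  0.0395]
tape_roll 0.9 [342.3 158.5] [ 0.6756 -0.1361 -0.0027]
tape_roll 0.27 [330.8 278.6] [ 0.343  -0.1091  0.0179]
jar 0.96 [388.  150.5] [ 0.6866 -0.244   0.0871]
wood_block 0.84 [435.3 168.5] [ 0.6424 -0.3675  0.0886]
screwdriver 0.6 [333. 
[... 430 characters left out ...]
4]
key_square_top 0.37 [200.9 287.9] [ 0.6742 -0.1373 -0.0004]
key_bar_top 0.45 [367.  207.9] [0.5181 0.2737 0.0744]
cap_center 0.78 [ 92.1 244.1] [ 0.5558 -0.4     0.036 ]
cap_center 0.64 [132.6 250.2] [ 0.5823 -0.2987  0.038 ]
cap_center 0.56 [148.1 221.1] [ 0.4954 -0.2711  0.0402]
tape_roll 0.68 [202.4 287. ] [ 0.6714 -0.134  -0.0012]
jar 0.78 [146.9 298.5] [ 0.7192 -0.249   0.0406]
jar 0.58 [315.5 256.7] [0.6532 0.1305 0.0708]
wood_block 0.67 [309.2 255.1] [0.6475 0.1168 0.0705]
wood_block 0.62 [ 89.3 285.6] [ 0.6693 -0.3875  0.0284]
screwdriver 0.52 [212.9 191.3] [ 0.3662 -0.1161  0.0009]
screwdriver 0.32 [334.3 212.9] [0.5309 0.1906 0.0769]
mug 0.78 [412.4 186.6] [0.4035 0.4279 0.02  ]
```

View pictures.

```bash
python3 - <<'E'
import cv2,numpy as np
a=cv2.imread("pics/top0.png");b=cv2.imread("pics/scene0.png")
l=cv2.resize(a[140:300,110:270],(400,400),interpolation=3);r=cv2.resize(a[140:300,320:480],(400,400),interpolation=3)
cv2.imwrite("pics/m1.png",np.hstack([l,r]))
E
```

```text
(no output)
```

View pics/top0.png

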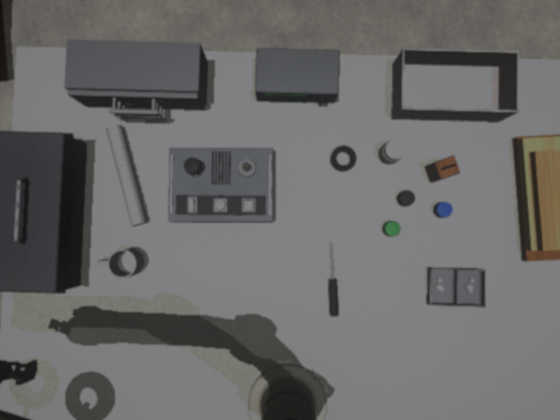

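View pics/m1.png

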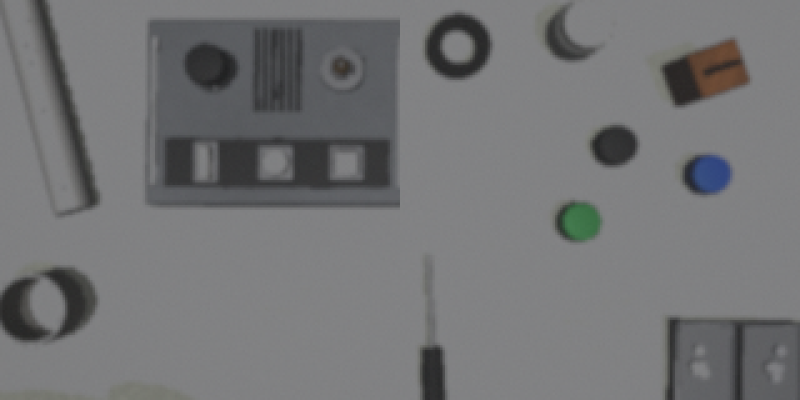

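View pics/scene0.png

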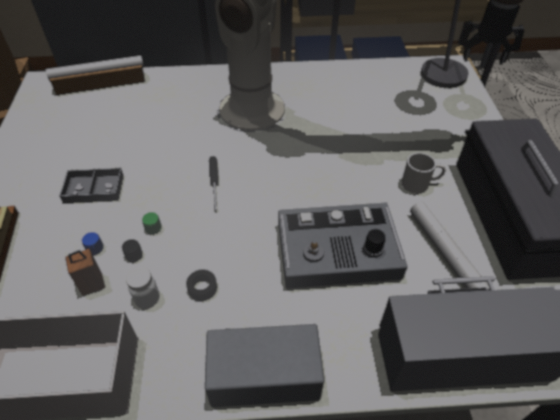

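Scene and top agree. Going by the top image, the bar key is at (192,205), round at (220,205) and square at (249,206). The bare stud is at (247,168), and the other, capped terminal is at (193,166). There are three cap-shaped things: black (406,198), blue (444,209) and green (392,228). Black is the one meant, and the enlarged crop confirms it. Next I'll measure all of these from both cameras.

```bash
python3 - <<'E'
from h import *
np.set_printoptions(precision=4,suppress=True)
print(arm.tips_ahead)
def blob(w,m,lo,hi,c,r):
    k=m&(w[...,2]>lo)&(w[...,2]<hi)&(np.hypot(w[...,0]-c[0],w[...,1]-c[1])<r)
    q=w[k]
    if len(q)<3: return len(q)
    (cx,cy),rad=cv2.minEnclosingCircle(q[:,:2].astype(np.float32))
    return len(q),np.median(q,0),(q.min(0)+q.max(0))/2,(q.max(0)-q.min(0))
for c in("top","scene"):
    p=arm.read_camera(c);w=cloud(p);g=p["image"].max(2).astype(int);A=g>=0
    print(c)
    for n,ct in dict(bar=(.53,.27),round=(.53,.2),square=(.535,.125)).items():
        print(n,blob(w,A,.074,.095,ct,.03))
    print("cap",blob(w,A,.032,.06,(.562,-.302),.035))
    print("pin",blob(w,A,.09,.12,(.63,.128),.03)); print("seat",blob(w,A,.066,.12,(.63,.128),.035))
    print("capped",blob(w,A,.105,.13,(.63,.27),.035))
    k=(w[...,2]>.052)&(w[...,2]<.066)&(abs(w[...,0]-.6)<.16)&(abs(w[...,1]-.2)<.18)
    k=cv2.morphologyEx(k.astype(np.uint8),cv2.MORPH_CLOSE,np.ones((9,9)))
    n_,l,st,ce=cv2.connectedComponentsWithStats(k); i=1+st[1:,4].argmax()
    q=w[(l==i)&(w[...,2]>.05)&(w[...,2]<.07)]
    rc=cv2.minAreaRect(q[:,:2].astype(np.float32)); print("unit",rc,np.median(q[:,2]))
E
```

```text
0.008
top
bar (57, array([0.5301, 0.2688, 0.0768]), array([0.5313, 0.269 , 0.0786]), array([0.0345, 0.0117, 0.0089]))
round (72, array([0.5324, 0.1931, 0.0766]), array([0.5333, 0.1938, 0.0786]), array([0.0242, 0.0243, 0.009 ]))
square (59, array([0.534 , 0.119 , 0.0771]), array([0.5352, 0.1189, 0.0779]), array([0.024 , 0.0218, 0.0074]))
cap (194, array([ 0.5667, -0.3058,  0.0398]), array([ 0.5668, -0.306 ,  0.0399]), array([0.0385, 0.0407, 0.0156]))
pin (31, array([0.6331, 0.1258, 0.0988]), array([0.634 , 0.126 , 0.0989]), array([0.018 , 0.0158, 0.0174]))
seat (232, array([0.632 , 0.1266, 0.0717]), array([0.6339, 0.1264, 0.0869]), array([0.0455, 0.0457, 0.0416]))
capped (199, array([0.6313, 0.2658, 0.1115]), array([0.6303, 0.2656, 0.1123]), array([0.0393, 0.0396, 0.0145]))
unit ((0.5875566005706787, 0.19683578610420227), (0.19965724647045135, 0.27904897928237915), 1.5537008047103882) 0.058471698379141346
scene
bar (48, array([0.5344, 0.2701, 0.0767]), array([0.5338, 0.2696, 0.0777]), array([0.036 , 0.0129, 0.0064]))
round (73, array([0.5348, 0.1952, 0.0759]), array([0.5342, 0.1959, 0.077 ]), array([0.0288, 0.0258, 0.0059]))
square (76, array([0.5357, 0.1194, 0.0758]), array([0.5372, 0.1204, 0.0771]), array([0.0302, 0.0245, 0.0058]))
cap (217, array([ 0.5713, -0.3048,  0.0397]), array([ 0.5693, -0.305 ,  0.0385]), array([0.0433, 0.042 , 0.0128]))
pin (40, array([0.6397, 0.127 , 0.0969]), array([0.6395, 0.1276, 0.0974]), array([0.0129, 0.0137, 0.0144]))
seat (293, array([0.642 , 0.1256, 0.0707]), array([0.6367, 0.1276, 0.0853]), array([0.0466, 0.0462, 0.0386]))
capped (242, array([0.6359, 0.2662, 0.1119]), array([0.6343, 0.2671, 0.1108]), array([0.0412, 0.041 , 0.0115]))
unit ((0.5893291234970093, 0.19648510217666626), (0.20388227701187134, 0.2801101505756378), 1.357333779335022) 0.058533582768925785
```

Call:
{"op": "arm_command", "data": {
  "commands": [
    [[-0.022,0,-0.031],0,1],
    [[-0.022,0,-0.031],0,1],
    [[-0.022,0,-0.031],0,1],
    [[-0.022,0,-0.031],0,1],
    [[-0.022,0,-0.031],0,1],
    [[-0.022,0,-0.031],0,1],
    [[-0.022,0,-0.031],0,1],
    [[-0.022,0,-0.031],0,1],
    [[-0.022,0,-0.031],0,1],
    [[-0.022,0,-0.031],0,1],
    [[-0.022,0,-0.031],0,1],
    [[-0.022,0,-0.031],0,1]
  ]
}}

```text
time: 2.3
ee_pos: [0.4599, 0.2788, 0.2375]
tcp_rot: [-1.299, -1.041, 1.034]
ft_force: [0.6, -0.9, -0.3]
opening: 0.0002
```

```bash
cat > go.py <<'E'
# go.py x y z [yaw_deg of tool x]: remaining shift in tool axes
import sys
from h import *
np.set_printoptions(precision=4,suppress=True)
s=arm.sense();M=R.from_rotvec(s["tcp_rot"]).as_matrix();t=np.array(list(map(float,sys.argv[1:4])))
print("t",round(s["time"],2),"pos",s["ee_pos"],"open",s["opening"],"F",s["ft_force"],"q",np.round(s["joint_positions"],2))
print("yaw tool x",np.degrees(np.arctan2(M[1,0],M[0,0])),"tool y",M[:,1]," shift",M.T@(t-s["ee_pos"]))
E
python3 go.py .5335 .195 .13
```

```text
t 2.3 pos [0.4599 0.2788 0.2375] open 0.00022108213298629867 F [ 0.6205 -0.8813 -0.259 ] q [-0.35  0.28 -0.28  1.84  0.08  1.03  0.68]
yaw tool x 76.88803947309374 tool y [-0.0031  0.0098 -0.9999]  shift [-0.0659  0.1064 -0.0913]
```

Call:
{"op": "arm_command", "data": {
  "commands": [
    [[-0.0165,0.02,-0.0228],0,1],
    [[-0.0165,0.02,-0.0228],0,1],
    [[-0.0165,0.02,-0.0228],0,1],
    [[-0.0165,0.025,-0.0228],0,1],
    [[0,0.02,0],0,1],
    [[0,0,0],0,1]
  ]
}}

```text
time: 2.8
ee_pos: [0.5473, 0.1798, 0.1319]
tcp_rot: [-1.314, -1.038, 1.015]
ft_force: [-1.1, 0.3, 0.1]
opening: 0.0001
```

```bash
python3 go.py .5335 .195 .095
```

```text
t 2.8 pos [0.5473 0.1798 0.1319] open 7.031390471669929e-05 F [-1.0531  0.297   0.1109] q [-0.2   0.47 -0.2   1.85  0.12  0.83  0.87]
yaw tool x 75.96380246133026 tool y [ 0.0105  0.0093 -0.9999]  shift [0.011  0.0369 0.0174]
```

Call:
{"op": "arm_command", "data": {
  "commands": [
    [[0.0055,0.01,0.0087],0,1],
    [[0.0055,0.01,0.0087],0,1],
    [[0,0.0,0],0,1],
    [[0,0,0],0,1]
  ]
}}

```text
time: 3.13
ee_pos: [0.5332, 0.1958, 0.1124]
tcp_rot: [-1.314, -1.038, 1.014]
ft_force: [1.1, 0.0, 0.0]
opening: -0.0001
```

```bash
python3 go.py .5335 .195 .084
```

```text
t 3.13 pos [0.5332 0.1958 0.1124] open -0.00014821773355063033 F [1.1    0.0397 0.0055] q [-0.24  0.48 -0.2   1.88  0.13  0.78  0.82]
yaw tool x 75.92440725487783 tool y [ 0.0105  0.0094 -0.9999]  shift [-0.001   0.0284 -0.0003]
```

Call:
{"op": "arm_command", "data": {
  "commands": [
    [[0,0.008,0],0,1],
    [[0,0.008,0],0,1],
    [[0,0.003,0],0,1],
    [[0,0.003,0],0,1],
    [[0,0.003,0],0,1],
    [[0,0.002,0],0,1],
    [[0,0,0],0,1]
  ]
}}

```text
time: 3.72
ee_pos: [0.5355, 0.1988, 0.0865]
tcp_rot: [-1.315, -1.046, 1.013]
ft_force: [-0.7, -0.0, 0.4]
opening: 0.0002
```

Call:
{"op": "arm_command", "data": {
  "commands": [
    [[-0.003,0.002,-0.001],0,1],
    [[0,0.002,0],0,1],
    [[0,0.001,0],0,1]
  ]
}}

```text
time: 3.97
ee_pos: [0.5363, 0.1959, 0.082]
tcp_rot: [-1.315, -1.047, 1.011]
ft_force: [-1.9, 1.2, 4.4]
opening: 0.0002
```

Call:
{"op": "arm_command", "data": {
  "commands": [
    [[0,0.002,0],0,1],
    [[0,0.002,0],0,1],
    [[0,0.002,0],0,1]
  ]
}}

```text
time: 4.22
ee_pos: [0.5365, 0.196, 0.0797]
tcp_rot: [-1.316, -1.046, 1.012]
ft_force: [-9.6, -3.2, 26.1]
opening: 0.0001
```

Call:
{"op": "arm_command", "data": {
  "commands": [
    [[0,-0.01,0],0,1],
    [[0,-0.015,0],0,1],
    [[0,-0.005,0],0,1],
    [[0,0,0],0,1],
    [[-0.015,0,-0.0037],0,1],
    [[-0.015,0,-0.0037],0,1],
    [[-0.015,0,-0.0037],0,1],
    [[-0.015,0,-0.0037],0,1],
    [[0,0,0],0,1],
    [[0,0,0],0,1]
  ]
}}

```text
time: 5.05
ee_pos: [0.5361, 0.1327, 0.1076]
tcp_rot: [-1.315, -1.049, 1.011]
ft_force: [-0.3, 0.6, 0.3]
opening: 0.0001
```

```bash
python3 go.py .536 .1195 .080
```

```text
t 5.05 pos [0.5361 0.1327 0.1076] open 7.332282572435157e-05 F [-0.3253  0.5822  0.2623] q [-0.13  0.46 -0.2   1.93  0.12  0.74  0.94]
yaw tool x 76.22485438208564 tool y [ 0.0187  0.0128 -0.9997]  shift [-0.0133  0.0275 -0.0026]
```

Call:
{"op": "arm_command", "data": {
  "commands": [
    [[-0.0067,0,-0.0013],0,1],
    [[-0.0066,0,-0.0013],0,1],
    [[0,0,0],0,1],
    [[0,0.01,0],0,1],
    [[0,0.006,0],0,1],
    [[0,0.003,0],0,1],
    [[0,0,0],0,1]
  ]
}}

```text
time: 5.63
ee_pos: [0.5355, 0.1221, 0.0854]
tcp_rot: [-1.312, -1.053, 1.014]
ft_force: [-0.0, -1.2, 2.3]
opening: -0.0001
```

Call:
{"op": "arm_command", "data": {
  "commands": [
    [[0,0.002,0],0,1],
    [[0,0.002,0],0,1],
    [[0,0.002,0],0,1],
    [[0,0.0015,0],0,1]
  ]
}}

```text
time: 5.97
ee_pos: [0.5357, 0.1223, 0.0797]
tcp_rot: [-1.312, -1.052, 1.015]
ft_force: [-9.1, -3.4, 26.1]
opening: 0.0002
```

Call:
{"op": "arm_command", "data": {
  "commands": [
    [[0,-0.01,0],0,1],
    [[0,-0.015,0],0,1],
    [[0,-0.007,0],0,1],
    [[0,0,0],0,1],
    [[0.0195,0,0.0053],0,1],
    [[0.0195,0,0.0053],0,1],
    [[0.0195,0,0.0053],0,1],
    [[0.0195,0,0.0053],0,1],
    [[0.0195,0,0.0053],0,1],
    [[0.0195,0,0.0053],0,1],
    [[0,0,0],0,1],
    [[0,0,0],0,1]
  ]
}}

```text
time: 6.97
ee_pos: [0.5309, 0.248, 0.1111]
tcp_rot: [-1.313, -1.05, 1.013]
ft_force: [-0.2, -0.3, -0.3]
opening: -0.0001
```

```bash
python3 go.py .532 .2695 .087
```

```text
t 6.97 pos [0.5309 0.248  0.1111] open -0.00014152053062342867 F [-0.154  -0.251  -0.2745] q [-0.32  0.51 -0.21  1.84  0.14  0.79  0.74]
yaw tool x 76.30297671320413 tool y [ 0.0175  0.0138 -0.9998]  shift [0.0208 0.0244 0.0044]
```

Call:
{"op": "arm_command", "data": {
  "commands": [
    [[0.0104,0,0.0022],0,1],
    [[0.0104,0,0.0022],0,1],
    [[0,0,0],0,1],
    [[0,0.012,0],0,1],
    [[0,0.008,0],0,1],
    [[0,0.004,0],0,1],
    [[0,0,0],0,1]
  ]
}}

```text
time: 7.55
ee_pos: [0.5325, 0.2693, 0.0835]
tcp_rot: [-1.314, -1.047, 1.011]
ft_force: [-0.1, 1.1, 2.9]
opening: 0.0
```

Call:
{"op": "arm_command", "data": {
  "commands": [
    [[0,0.002,0],0,1],
    [[0,0.002,0],0,1],
    [[0,0.002,0],0,1]
  ]
}}

```text
time: 7.8
ee_pos: [0.5327, 0.2694, 0.0797]
tcp_rot: [-1.314, -1.046, 1.01]
ft_force: [-10.2, -3.0, 29.5]
opening: 0.0002
```

Call:
{"op": "arm_command", "data": {
  "commands": [
    [[0,-0.01,0],0,1],
    [[0,-0.02,0],0,1],
    [[0,-0.02,0],0,1],
    [[0,-0.02,0],0,1],
    [[-0.02,-0.02,-0.006],0,1],
    [[-0.035,0,-0.011],0,-0.6],
    [[-0.035,0,-0.011],0,-0.6],
    [[-0.035,0,-0.011],0,-0.6],
    [[-0.035,0,-0.011],0,-0.6],
    [[-0.035,0,-0.011],0,-0.6],
    [[-0.035,0,-0.011],0,-0.6],
    [[-0.035,0,-0.011],0,-0.6]
  ]
}}

```text
time: 8.8
ee_pos: [0.5484, -0.0124, 0.1725]
tcp_rot: [-1.309, -1.061, 1.018]
ft_force: [1.1, -0.0, -0.3]
opening: 0.0681
```

```bash
python3 go.py .568 -.3055 .11
```

```text
t 8.8 pos [ 0.5484 -0.0124  0.1725] open 0.06813875725292343 F [ 1.1138 -0.0472 -0.257 ] q [ 0.11  0.36 -0.15  1.89  0.05  0.87  1.28]
yaw tool x 76.95116703385303 tool y [ 0.0206  0.0155 -0.9997]  shift [-0.2823  0.0583 -0.0843]
```

Call:
{"op": "arm_command", "data": {
  "commands": [
    [[-0.036,0,-0.0105],0,-0.6],
    [[-0.036,0,-0.0105],0,-0.6],
    [[-0.036,0,-0.0105],0,-0.6],
    [[-0.036,0,-0.0105],0,-0.6],
    [[-0.036,0,-0.0105],0,-0.6],
    [[-0.036,0,-0.0105],0,-0.6],
    [[-0.025,0,-0.007],0,-0.6],
    [[0,0,0],0,-0.6],
    [[0,0,0],0,-0.6]
  ]
}}

```text
time: 9.55
ee_pos: [0.5527, -0.2939, 0.1683]
tcp_rot: [-1.322, -1.039, 1.011]
ft_force: [0.8, 0.4, 0.2]
opening: 0.0685
```

```bash
python3 go.py .568 -.3055 .07; python3 - <<'E'
from h import *
a=arm.read_camera("scene");b=arm.read_camera("top")
im=lambda p,c:cv2.resize(p["image"][c[1]:c[1]+120,c[0]:c[0]+120,::-1],(390,390),interpolation=3)
cv2.imwrite("pics/m2.png",np.hstack([im(a,(70,170)),im(b,(345,140))]))
E
```

```text
t 9.55 pos [ 0.5527 -0.2939  0.1683] open 0.06850764820602265 F [0.8276 0.3869 0.162 ] q [ 0.49  0.49 -0.05  1.7   0.02  0.94  1.76]
yaw tool x 75.7752966778144 tool y [ 0.0166  0.0058 -0.9998]  shift [-0.0084  0.0984 -0.0162]
```

View pics/m2.png

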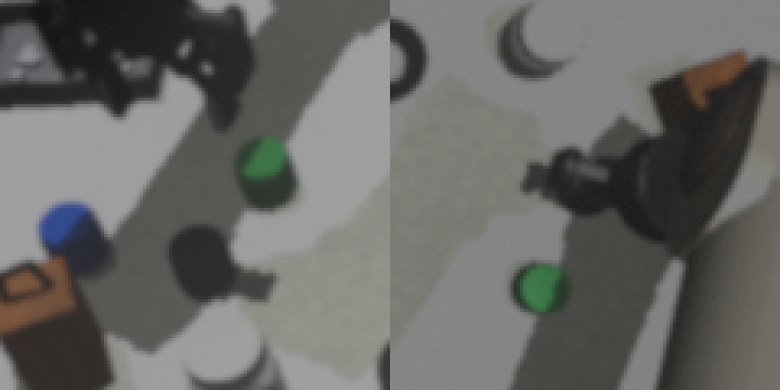

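The crops show the open gripper above and behind the black cap (scene crop (200,262)), with blue, green and the wood block clear of the fingers. I'll centre it and descend.

Call:
{"op": "arm_command", "data": {
  "commands": [
    [[-0.0042,0.01,-0.0085],0,-0.6],
    [[-0.0042,0.02,-0.0085],0,-0.6],
    [[0,0.02,0],0,-0.6],
    [[0,0.015,0],0,-0.6],
    [[0,0.01,0],0,-0.6],
    [[0,0,0],0,-0.6],
    [[0,0,0],0,-0.6]
  ]
}}

```text
time: 10.23
ee_pos: [0.5735, -0.2904, 0.0929]
tcp_rot: [-1.312, -1.058, 1.02]
ft_force: [-0.2, 0.0, 0.5]
opening: 0.0682
```

```bash
python3 go.py .568 -.3055 .014
```

```text
t 10.23 pos [ 0.5735 -0.2904  0.0929] open 0.06823961204051629 F [-0.2016  0.0209  0.4881] q [ 0.48  0.61 -0.06  1.7   0.02  0.82  1.76]
yaw tool x 76.8520623320116 tool y [ 0.0198  0.0117 -0.9997]  shift [-0.0172  0.0786  0.0032]
```

Call:
{"op": "arm_command", "data": {
  "commands": [
    [[-0.009,0.007,0.0015],0,-0.6],
    [[-0.008,0.007,0.0015],0,-0.6],
    [[0,0,0],0,-0.6],
    [[0,0,0],0,-0.6]
  ]
}}

```text
time: 10.57
ee_pos: [0.5683, -0.3064, 0.0801]
tcp_rot: [-1.314, -1.062, 1.021]
ft_force: [-0.2, -0.3, -0.5]
opening: 0.0682
```

```bash
python3 go.py .568 -.3055 .014
```

```text
t 10.57 pos [ 0.5683 -0.3064  0.0801] open 0.06824455926533939 F [-0.2183 -0.3492 -0.4913] q [ 0.51  0.63 -0.06  1.7   0.02  0.8   1.79]
yaw tool x 77.03305773212595 tool y [ 0.0232  0.0105 -0.9997]  shift [-0.0002  0.0661  0.0018]
```

Call:
{"op": "arm_command", "data": {
  "commands": [
    [[0,0.01,0.0005],0,-0.6],
    [[0,0.015,0.0005],0,-0.6],
    [[0,0.013,0.0005],0,-0.6],
    [[0,0.01,0.0005],0,-0.6],
    [[0,0.006,0],0,-0.6],
    [[0,0,0],0,-0.6],
    [[0,0,0],0,-0.6]
  ]
}}

```text
time: 11.15
ee_pos: [0.5678, -0.3076, 0.0227]
tcp_rot: [-1.318, -1.061, 1.018]
ft_force: [0.1, 0.0, -0.4]
opening: 0.068
```

```bash
python3 go.py .568 -.3055 .014
```

```text
t 11.15 pos [ 0.5678 -0.3076  0.0227] open 0.06801600314676917 F [ 0.1222  0.011  -0.4083] q [ 0.51  0.71 -0.05  1.71  0.03  0.7   1.79]
yaw tool x 76.86239373009023 tool y [ 0.0255  0.0089 -0.9996]  shift [0.002  0.0088 0.0005]
```

Call:
{"op": "arm_command", "data": {
  "commands": [
    [[0.001,0.004,0],0,-0.6],
    [[0.001,0.004,0],0,-0.6],
    [[0,0,0],0,-0.6],
    [[0,0,0],0,1],
    [[0,0,0],0,1],
    [[0,0,0],0,1],
    [[0,0,0],0,1],
    [[0,0,0],0,1],
    [[0,0,0],0,1]
  ]
}}

```text
time: 11.9
ee_pos: [0.5707, -0.3062, 0.0167]
tcp_rot: [-1.322, -1.064, 1.018]
ft_force: [-0.6, 0.2, -0.6]
opening: 0.0404
```

```bash
python3 go.py .568 -.3055 .014; python3 - <<'E'
from h import *
a=arm.read_camera("scene")
cv2.imwrite("pics/m3.png",cv2.resize(a["image"][190:290,80:200,::-1],(600,500),interpolation=3))
E
```

```text
t 11.9 pos [ 0.5707 -0.3062  0.0167] open 0.04035699642108932 F [-0.6018  0.2342 -0.5692] q [ 0.5   0.72 -0.05  1.71  0.03  0.68  1.78]
yaw tool x 76.88996140619827 tool y [ 0.0296  0.0068 -0.9995]  shift [-0.      0.0027  0.0028]
```

View pics/m3.png

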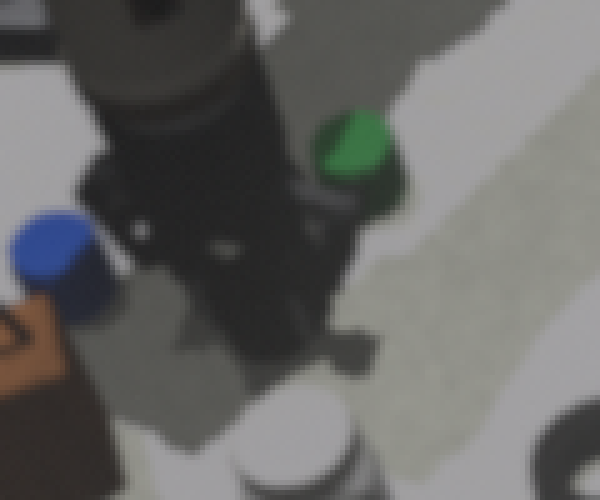

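Call:
{"op": "arm_command", "data": {
  "commands": [
    [[0,-0.01,0],0,1],
    [[0,-0.02,0],0,1],
    [[0,-0.03,0],0,1],
    [[0,-0.03,0],0,1],
    [[0,-0.03,0],0,1],
    [[0,-0.03,0],0,1],
    [[0,0,0],0,1],
    [[0.02,0,0.001],0,1],
    [[0.03,0,0.002],0,1],
    [[0.035,0,0.003],0,1],
    [[0.035,0,0.003],0,1],
    [[0.035,0,0.003],0,1]
  ]
}}

```text
time: 12.95
ee_pos: [0.5873, -0.1633, 0.182]
tcp_rot: [-1.339, -1.046, 1.006]
ft_force: [1.3, -0.0, -0.1]
opening: 0.0407
```

```bash
python3 go.py .635 .1278 .18
```

```text
t 12.95 pos [ 0.5873 -0.1633  0.182 ] open 0.04067158486544099 F [ 1.2811 -0.0234 -0.059 ] q [ 0.3   0.44 -0.09  1.75  0.04  0.93  1.52]
yaw tool x 75.6860732755516 tool y [ 0.032  -0.0023 -0.9995]  shift [0.2939 0.0028 0.0258]
```

Call:
{"op": "arm_command", "data": {
  "commands": [
    [[0.035,0,0.003],0,1],
    [[0.035,0,0.003],0,1],
    [[0.035,0,0.003],0,1],
    [[0.035,0,0.003],0,1],
    [[0.035,0,0.003],0,1],
    [[0.035,0,0.003],0,1],
    [[0.035,0,0.003],0,1],
    [[0.02,0,0.002],0,1],
    [[0,0,0],0,1],
    [[0,0,0],0,1]
  ]
}}

```text
time: 13.78
ee_pos: [0.6292, 0.1249, 0.1878]
tcp_rot: [-1.333, -1.061, 1.009]
ft_force: [-0.5, -1.3, -0.7]
opening: 0.0402
```

```bash
python3 go.py .635 .1278 .18; python3 - <<'E'
from h import *
a=arm.read_camera("scene");b=arm.read_camera("top")
im=lambda p,c:cv2.resize(p["image"][c[1]:c[1]+100,c[0]:c[0]+100,::-1],(400,400),interpolation=3)
cv2.imwrite("pics/m4.png",np.hstack([im(a,(260,175)),im(b,(200,120))]))
E
```

```text
t 13.78 pos [0.6292 0.1249 0.1878] open 0.04019717612315272 F [-0.4526 -1.3467 -0.7018] q [-0.13  0.49 -0.15  1.66  0.09  0.96  1.02]
yaw tool x 76.4063214980181 tool y [ 0.0366  0.0036 -0.9993]  shift [ 0.0041  0.008  -0.0046]
```

View pics/m4.png

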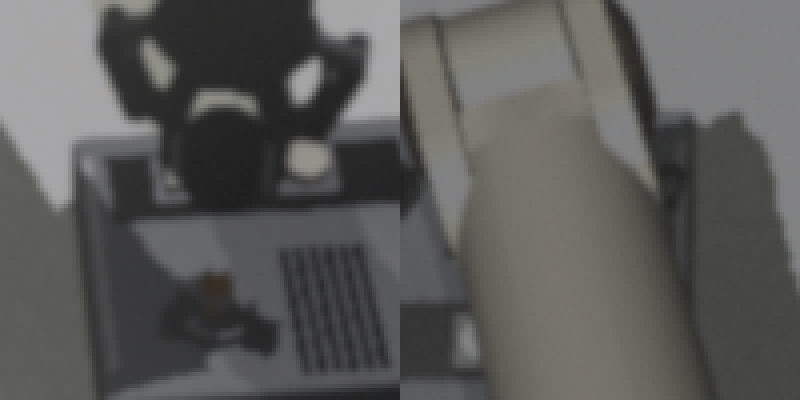

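```bash
python3 - <<'E'
from h import *
from scipy.optimize import least_squares
np.set_printoptions(precision=4,suppress=True)
s=arm.sense();print(s["ee_pos"])
p=arm.read_camera("scene");w=cloud(p)
for z0,z1 in((.165,.175),(.175,.185),(.185,.195),(.195,.205),(.205,.22)):
    k=(w[...,2]>z0)&(w[...,2]<z1)&(w[...,0]>.6)&(w[...,0]<.68)&(abs(w[...,1]-.126)<.025)
    vv,uu=np.nonzero(k);q=w[k]
    if len(q)<6: print(z0,len(q));continue
    f=lambda c:np.hypot(q[:,0]-c[0],q[:,1]-c[1])-.021
    r=least_squares(f,[.63,.125],loss="soft_l1",f_scale=.002)
    print(z0,len(q),"y",q[:,1].min(),q[:,1].max(),"xmax",np.percentile(q[:,0],95),"fit",r.x,"res",np.abs(r.fun).mean(),"uv",uu.min(),uu.max(),vv.min(),vv.max())
# pin in same view
for z0,z1 in((.075,.09),(.09,.1),(.1,.11)):
    q=w[(w[...,2]>z0)&(w[...,2]<z1)&(abs(w[...,0]-.637)<.02)&(abs(w[...,1]-.127)<.02)]
    if len(q)>2: print("pin",z0,len(q),q.min(0),q.max(0))
E
```

```text
[0.6292 0.1234 0.1878]
0.165 15 y 0.10456882543089664 0.13942390324713916 xmax 0.6492037179452087 fit [0.6283 0.1249] res 0.0004470296284296522 uv 305 322 221 227
0.175 57 y 0.10150008967877165 0.1446149714506002 xmax 0.6505295250376713 fit [0.6286 0.1247] res 0.0010240448336009096 uv 304 325 218 227
0.185 79 y 0.10104324157935085 0.1509599966726828 xmax 0.6506399501018176 fit [0.6296 0.1256] res 0.0017435261811421647 uv 304 328 215 224
0.195 79 y 0.10100032170019532 0.1506427040348494 xmax 0.6506358297240391 fit [0.6294 0.1257] res 0.001677693301303153 uv 304 328 212 221
0.205 300 y 0.10224535678040408 0.15098892929729396 xmax 0.648284503131858 fit [0.6289 0.1277] res 0.0060543140541280925 uv 305 329 201 218
pin 0.075 42 [0.6303 0.1166 0.0764] [0.6477 0.1371 0.09  ]
pin 0.09 28 [0.6329 0.1205 0.0901] [0.6448 0.1346 0.1   ]
pin 0.1 12 [0.6336 0.1229 0.1002] [0.642  0.1315 0.108 ]
```

Call:
{"op": "arm_command", "data": {
  "commands": [
    [[0.003,0,-0.0033],0,1],
    [[0.0028,0,-0.0033],0,1],
    [[0,0.01,0.0003],0,1],
    [[0,0.012,0.0004],0,1],
    [[0,0.012,0.0004],0,1],
    [[0,0.008,0.0003],0,1],
    [[0,0,0],0,1],
    [[0,0,0],0,1]
  ]
}}

```text
time: 14.6
ee_pos: [0.6381, 0.1161, 0.1398]
tcp_rot: [-1.342, -1.044, 1.002]
ft_force: [-0.4, 0.0, 0.1]
opening: 0.0404
```

```bash
python3 go.py .637 .1275 .12; python3 - <<'E'
from h import *
p=arm.read_camera("scene")
cv2.imwrite("pics/m5.png",cv2.resize(p["image"][190:270,270:370,::-1],(750,600),interpolation=3))
E
```

```text
t 14.6 pos [0.6381 0.1161 0.1398] open 0.04036196022907898 F [-0.3542  0.0059  0.095 ] q [-0.12  0.55 -0.14  1.67  0.11  0.89  1.01]
yaw tool x 75.44019977438079 tool y [ 0.0339 -0.0028 -0.9994]  shift [0.0106 0.0197 0.0046]
```

View pics/m5.png

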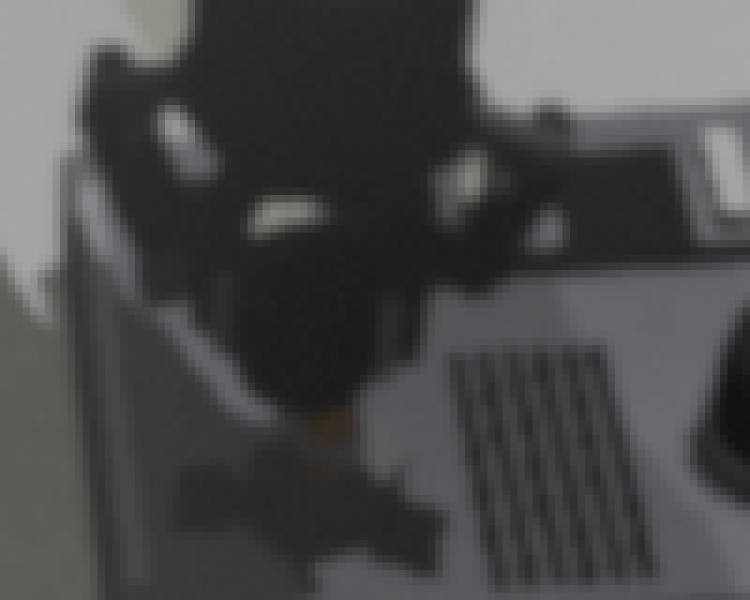

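Call:
{"op": "arm_command", "data": {
  "commands": [
    [[0.005,0,0.002],0,1],
    [[0.005,0,0.002],0,1],
    [[0,0,0],0,1],
    [[0,0,0],0,1]
  ]
}}

```text
time: 14.98
ee_pos: [0.6368, 0.1288, 0.1405]
tcp_rot: [-1.342, -1.046, 1.002]
ft_force: [-0.3, -0.1, 0.1]
opening: 0.0405
```

```bash
python3 go.py .637 .1275 .13; python3 - <<'E'
from h import *
from scipy.optimize import least_squares
np.set_printoptions(precision=4,suppress=True)
p=arm.read_camera("scene");w=cloud(p);z=arm.sense()["ee_pos"][2]-.0167
for z0,z1 in((z,z+.01),(z+.01,z+.02),(z+.02,z+.03)):
    k=(w[...,2]>z0)&(w[...,2]<z1)&(abs(w[...,0]-.643)<.04)&(abs(w[...,1]-.127)<.024)
    q=w[k]
    r=least_squares(lambda c:np.hypot(q[:,0]-c[0],q[:,1]-c[1])-.021,[.63,.125],loss="soft_l1",f_scale=.002)
    print(len(q),r.x,np.abs(r.fun).mean())
E
```

```text
t 14.98 pos [0.6368 0.1288 0.1405] open 0.04051577046879646 F [-0.3491 -0.0941  0.0771] q [-0.14  0.55 -0.14  1.67  0.11  0.89  0.99]
yaw tool x 75.47903890157042 tool y [ 0.0347 -0.002  -0.9994]  shift [-0.0012  0.0105 -0.0002]
43 [0.636  0.1304] 0.000801923414559448
62 [0.6364 0.1301] 0.0013617759318291197
69 [0.6364 0.13  ] 0.0015305386218418678
```

Call:
{"op": "arm_command", "data": {
  "commands": [
    [[-0.002,0.003,-0.0007],0,1],
    [[0,0.004,0.0001],0,1],
    [[0,0.004,0.0001],0,1],
    [[0,0.004,0.0001],0,1],
    [[0,0,0],0,1],
    [[0,0,0],0,1]
  ]
}}

```text
time: 15.53
ee_pos: [0.6379, 0.1265, 0.1249]
tcp_rot: [-1.343, -1.047, 1.001]
ft_force: [-0.2, -0.3, 0.6]
opening: 0.0408
```

```bash
python3 go.py .637 .1262 .107
```

```text
t 15.53 pos [0.6379 0.1265 0.1249] open 0.040822838055339525 F [-0.167  -0.2687  0.6102] q [-0.14  0.57 -0.14  1.68  0.11  0.86  0.99]
yaw tool x 75.4875319131991 tool y [ 0.0366 -0.0018 -0.9993]  shift [-0.0007  0.0179  0.0014]
```

Call:
{"op": "arm_command", "data": {
  "commands": [
    [[0,0.003,0.0005],0,1],
    [[0,0.004,0.0002],0,1],
    [[0,0.004,0.0002],0,1],
    [[0,0.003,0.0001],0,1],
    [[0,0,0],0,1],
    [[0,0,0],0,1]
  ]
}}

```text
time: 16.03
ee_pos: [0.637, 0.1265, 0.1087]
tcp_rot: [-1.343, -1.046, 1.001]
ft_force: [-0.2, 0.1, 0.7]
opening: 0.0402
```

```bash
python3 go.py .637 .1262 .089
```

```text
t 16.03 pos [0.637  0.1265 0.1087] open 0.04017908428396856 F [-0.1817  0.0815  0.7055] q [-0.14  0.59 -0.14  1.69  0.12  0.83  0.98]
yaw tool x 75.47013968929274 tool y [ 0.0355 -0.002  -0.9994]  shift [-0.0004  0.0197  0.0006]
```

Call:
{"op": "arm_command", "data": {
  "commands": [
    [[0,0.003,0.0001],0,1],
    [[0,0.003,0.0001],0,1],
    [[0,0.003,0],0,1]
  ]
}}

```text
time: 16.28
ee_pos: [0.6369, 0.1266, 0.1011]
tcp_rot: [-1.343, -1.046, 1.002]
ft_force: [-6.7, -1.4, 11.0]
opening: 0.0407
```

Call:
{"op": "arm_command", "data": {
  "commands": [
    [[0,0.003,0],0,1],
    [[0,0.003,0],0,1],
    [[0,0.003,0],0,1]
  ]
}}

```text
time: 16.53
ee_pos: [0.636, 0.1264, 0.0934]
tcp_rot: [-1.342, -1.044, 1.003]
ft_force: [0.3, -0.7, -2.9]
opening: 0.0402
```

Call:
{"op": "arm_command", "data": {
  "commands": [
    [[0,0.003,0],0,1],
    [[0,0.002,0],0,1],
    [[0,0.002,0],0,1]
  ]
}}

```text
time: 16.78
ee_pos: [0.6363, 0.1262, 0.0875]
tcp_rot: [-1.342, -1.043, 1.004]
ft_force: [-14.1, -3.2, 34.3]
opening: 0.0404
```

Call:
{"op": "arm_command", "data": {
  "commands": [
    [[0,0.0015,0],0,1],
    [[0,0.0015,0],0,1],
    [[0,0.0015,0],0,1]
  ]
}}

```text
time: 17.03
ee_pos: [0.6377, 0.1266, 0.0876]
tcp_rot: [-1.344, -1.045, 1.002]
ft_force: [-4.0, -1.0, 10.9]
opening: 0.0404
```

```bash
python3 go.py .637 .1262 .0887; python3 - <<'E'
from h import *
np.set_printoptions(precision=4,suppress=True)
for i in range(4):
    p=arm.read_camera("scene");s=arm.sense();print(s["time"],s["ee_pos"],s["ft_force"])
cv2.imwrite("pics/m6.png",cv2.resize(p["image"][190:290,270:410,::-1],(770,550),interpolation=3))
w=cloud(p)
for n,c in dict(bar=(.533,.2697),round=(.534,.195),square=(.5365,.12)).items():
    q=w[(np.hypot(w[...,0]-c[0],w[...,1]-c[1])<.008)&(w[...,2]>.06)];print(n,len(q),np.median(q[:,2]) if len(q) else 0)
E
```

```text
t 17.03 pos [0.6377 0.1266 0.0876] open 0.04036480081171918 F [-4.0392 -0.9819 10.8536] q [-0.15  0.62 -0.13  1.7   0.12  0.8   0.98]
yaw tool x 75.42413756757784 tool y [ 0.0353 -0.0032 -0.9994]  shift [-0.0006 -0.0011  0.0005]
17.0833 [0.6377 0.1267 0.0876] [-3.1289 -0.5919 10.9891]
17.1333 [0.6378 0.1266 0.0876] [-4.1144 -0.9203 10.7453]
17.1833 [0.6377 0.1267 0.0876] [-4.1035 -1.3868 11.2514]
17.2333 [0.6378 0.1266 0.0876] [-3.7048 -1.3378 10.0052]
bar 28 0.0755236265465743
round 17 0.07629861463794363
square 73 0.56899834966328
```

View pics/m6.png

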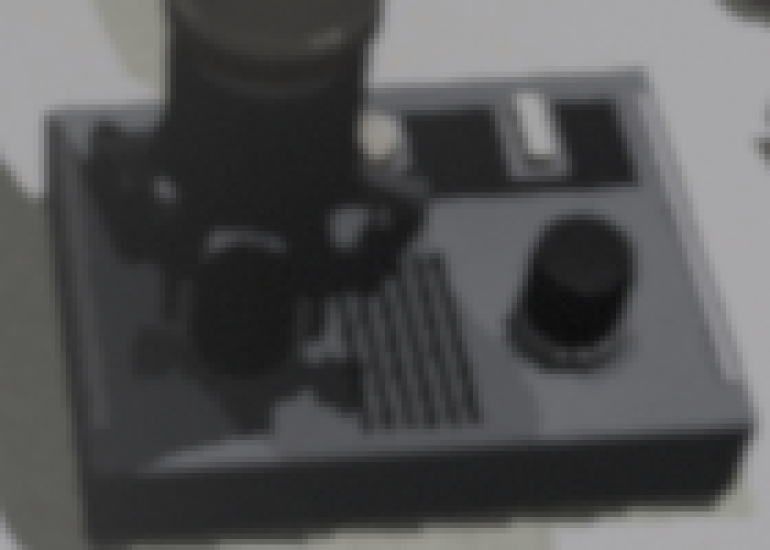

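Call:
{"op": "arm_command", "data": {
  "commands": [
    [[0,0.002,0],0,1],
    [[0,0.002,0],0,1]
  ]
}}

```text
time: 17.4
ee_pos: [0.6379, 0.1267, 0.0876]
tcp_rot: [-1.344, -1.045, 1.001]
ft_force: [-7.8, -2.2, 17.7]
opening: 0.0405
```

```bash
python3 - <<'E'
from h import *
np.set_printoptions(precision=4,suppress=True)
for i in range(3):
    p=arm.read_camera("scene");s=arm.sense();print(s["time"],s["ee_pos"],s["ft_force"])
f=s["ft_force"][2]
if 10<f<30: print(arm.sign_off())
E
```

```text
17.45 [0.6379 0.1267 0.0876] [-6.9015 -2.3019 16.4155]
17.5 [0.6379 0.1267 0.0876] [-6.8919 -2.3909 15.6975]
17.55 [0.6379 0.1267 0.0876] [-7.1012 -2.121  16.5296]
the job is handed in; nothing more can be done
None
```

I handed the job in at 17.55 s with the cap snapped onto the bare stud and the arm still pressing it down.

- **Keys:** I pressed round, then square, then bar, each to its hard stop at about 26–30 N, and let each up before the next. The last depth check put the round and bar keys at their "up" height. The square key was hidden behind the gripper, so I couldn't confirm it by camera. The arm had lifted well clear of it.
- **Cap:** I gripped the black cap and lowered it over the pin. The force rose to 11 N, dropped to -2.9 N at the click, then climbed to 34 N at the hard seat.
- **Final hold:** The downward push was steady at about 16 N, with the cap still in the grip (opening 40 mm). The tool height had stopped at 87.6 mm. I expected 88.7 mm, so it ended 1 mm lower, which is within calibration error.
- **Tilt and side force:** The tool ended tilted about 0.035 rad, but it was tilted nearly the same when it gripped the cap flat on the bench. That tilt comes with about 7 N of side force. I didn't measure the cap's own tilt or centring after seating.
- **Other things on the bench:** The path stayed clear of them and I saw no contact, but I didn't measure their positions again at the end.

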